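# Refill the book-and-game rack and lock its sliding end

## Task

Tidy the extending rack on the sideboard: stand the loose blue hardback upright in the bay with the small book, and the loose red boxed game upright in the bay with the pack of cards, both squarely on the deck like their neighbours, and leave the other things on the sideboard alone. Then close up the row: pull up the red lock knob, slide the end plate in towards the row to the very next hole, and let the pin go fully home in it. Finish there while still holding the knob with the pin fully home; do not let go of it.

Things in the scene. Friction and masses are not known exactly. Their poses are not given: they have to be found in the camera images.
- rack: Extending rack of black steel, fixed, 124 mm deep (own x), 335 mm long (y). Origin on the sideboard under its middle; x to the back, +y along the row to the fixed end, z up. Deck: two black bars, tops at z = 26 mm, y = -60 to +170 mm, 120 mm deep over both, an aluminium tube (24 mm wide, top at 26 mm) between. Pin holes, 10 mm wide, in the tube's top at y = -115 (start), -75 (next), -35, +5 mm.
- inner_bay (a point): Middle of the inner bay, on the deck (z = 26 mm): rack x = 0, y = +123 mm. The bay is 84 mm wide along rack y, between the fixed divider (3 mm thick, faces at rack y = +78 and +81 mm) and the fixed end (inner face y = +165 mm). These plates are 124 mm wide, tops 106 mm above the sideboard; front and back are open.
- outer_bay (a point): Middle of the outer bay as it starts, on the deck (z = 26 mm): rack x = 0, y = +20 mm. The bay runs from the divider (face at rack y = +78 mm) down to the sliding end plate, whose inner face starts at y = -37 mm and stands at +3 mm when the slide is in the next hole. Front and back are open.
- end_slide (a joint): Travel of the sliding end along the tube, m: 0 at the hole it starts in, growing towards the fixed end (rack +y), 0.040 at the next hole, 0.080 at the one after; stop at 0.082. It drags with about 2.5 N of friction. While the pin is in a hole it has about 1 mm of play and is locked.
- end_plate (a point): Middle of the top edge of the sliding end plate, on its inner face, 106 mm above the sideboard. The plate is 3 mm thick and 124 mm wide. Moves with joint end_slide.
- lock_pin (a joint): Lift of the lock plunger on the sliding end, m: 0 fully home, 0.014 fully pulled. A spring pushes it down, 5 N at 0 to 9 N at 0.014. The 8 mm round-nosed pin reaches 8 mm into the hole, so it clears the tube from 0.008 on; let down between holes it rides on the tube at 0.008 and drops when over a hole.
- lock_knob: Red knob on the plunger: upright cylinder 30 mm in diameter, 20 mm high, origin at its centre, 62 mm above the sideboard with the pin home. It stands 78 mm outboard (rack -y) of the end plate's inner face, over a 22 mm steel housing (top at 50 mm) on a 34 mm wide steel saddle (top at 32 mm). Rises with the pin and travels with the slide.
- next_hole (a point): Centre of the mouth of the next hole, in the top of the tube at z = 26 mm, 40 mm along rack +y from where the pin starts. Fixed on the rack.
- small_book: Small teal hardback already standing in one bay, 80 mm deep (own x), 26 mm thick (y), 100 mm high. Origin under its middle. Which of the two bays it stands in varies; it stands towards the +y side of its bay.
- card_box: Red and cream boxed pack of cards already standing in the other bay, 68 mm deep (x), 26 mm thick (y), 92 mm high, about 140 g. Origin under its middle. It stands towards the +y side of its bay.
- loose_book: Dark blue hardback with cream pages standing loose on the sideboard, 105 mm deep (own x), 30 mm thick (y), 148 mm high, about 280 g. Origin under its middle, z up.
- loose_game: Red and cream boxed game with a chequered face standing loose on the sideboard, 100 mm deep (own x), 34 mm thick (y), 145 mm high, about 240 g. Origin under its middle, z up.
- lunch_pot: Bystander: sage silicone lunch pot with a cream screw lid, 107 mm in diameter, 96 mm high. Origin under its middle.
- stopper: Bystander: chrome bottle stopper standing on its 38 mm cap, 72 mm high. Origin under its middle.
- ring_dish: Bystander: white ceramic ring dish, 90 mm in diameter, 22 mm high. Origin under its middle.
- glass_tray: Bystander: marbled glass tray, 100 x 160 mm, 18 mm high. Origin under its middle.
- chess_box: Bystander, fixed: open wooden box 130 (own x) x 170 (y) x 50 mm, its lid hinged up at the back, reaching to about 190 mm above the sideboard. Origin under its middle.
- white_king: Bystander: white plastic chess piece 55 mm high standing in the chess box. Origin under its middle.
- black_pawn: Bystander: black plastic chess piece 34 mm high standing in the chess box. Origin under its middle.

How it is judged:
On the way, in this order (a step that is already met when the one before it is completed fails the run):
1. the loose book and the loose game stand in the rack, each in the bay of its kind, let go (x of small_book in the frame of rack between -0.03 and 0.03 m and z of small_book in the frame of rack between 0.02 and 0.032 m and angle between each of small_book, card_box, loose_book, loose_game's own z axis and vertical below 0.15 rad and x of card_box in the frame of rack between -0.03 and 0.03 m and z of card_box in the frame of rack between 0.02 and 0.032 m and x of loose_book in the frame of rack between -0.03 and 0.03 m and z of loose_book in the frame of rack between 0.02 and 0.032 m and x of loose_game in the frame of rack between -0.03 and 0.03 m and z of loose_game in the frame of rack between 0.02 and 0.032 m and angle between the y axis of each of loose_book, loose_game and the y axis of rack, either way round below 0.2 rad and ((y of small_book in the frame of rack between 0.085 and 0.162 m and y of loose_book in the frame of rack between 0.085 and 0.162 m and y of card_box in the frame of rack between -0.036 and 0.074 m and y of loose_game in the frame of rack between -0.036 and 0.074 m) or (y of small_book in the frame of rack between -0.036 and 0.074 m and y of loose_book in the frame of rack between -0.036 and 0.074 m and y of card_box in the frame of rack between 0.085 and 0.162 m and y of loose_game in the frame of rack between 0.085 and 0.162 m)) and contact force between the fingers and loose_book below 0.1 N and contact force between the fingers and loose_game below 0.1 N and value of joint end_slide below 0.005 m), for 0.3 s.
2. the fingers pull the lock knob up so that the pin clears the hole (value of joint lock_pin above 0.007 m and contact force between the fingers and lock_knob above 1 N), for 0.05 s.
At the end, for the whole second after the job is handed in: Slide within 3 mm of the next hole, pin lift under 2.5 mm, fingers still on the knob (over 1 N). Both books in one bay, cards and game in the other: on the deck (6 mm), within 30 mm of its midline, upright within 0.15 rad, loose two square to the row within 0.2 rad, at rest (x of small_book in the frame of rack between -0.03 and 0.03 m and z of small_book in the frame of rack between 0.02 and 0.032 m and angle between each of small_book, card_box, loose_book, loose_game's own z axis and vertical below 0.15 rad and x of card_box in the frame of rack between -0.03 and 0.03 m and z of card_box in the frame of rack between 0.02 and 0.032 m and x of loose_book in the frame of rack between -0.03 and 0.03 m and z of loose_book in the frame of rack between 0.02 and 0.032 m and x of loose_game in the frame of rack between -0.03 and 0.03 m and z of loose_game in the frame of rack between 0.02 and 0.032 m and angle between the y axis of each of loose_book, loose_game and the y axis of rack, either way round below 0.2 rad and ((y of small_book in the frame of rack between 0.085 and 0.162 m and y of loose_book in the frame of rack between 0.085 and 0.162 m and y of card_box in the frame of rack between -0.036 and 0.074 m and y of loose_game in the frame of rack between -0.036 and 0.074 m) or (y of small_book in the frame of rack between -0.036 and 0.074 m and y of loose_book in the frame of rack between -0.036 and 0.074 m and y of card_box in the frame of rack between 0.085 and 0.162 m and y of loose_game in the frame of rack between 0.085 and 0.162 m)) and value of joint end_slide between 0.037 and 0.043 m and value of joint lock_pin below 0.0025 m and contact force between the fingers and lock_knob above 1 N and velocity of joint end_slide below 0.01 m/s and linear speed of each of loose_book, loose_game below 0.03 m/s); the arm keeps its last pose, push and grip.
It fails at once if a bystander is pushed more than 25 mm or tipped over (distance of any of lunch_pot, stopper, ring_dish, glass_tray, white_king, black_pawn from where it was at the start of the episode above 0.025 m or angle between any of lunch_pot, stopper, ring_dish, glass_tray, white_king, black_pawn's own z axis and vertical above 0.5 rad).
It also fails if it takes over 67 s, if anything falls off the work surface, if the arm or the gripper's body presses on something with over 40 N, if the wrist force passes 120 N, or if a joint passes its speed limit or range.

## Robot

A 7-joint arm with a two-finger parallel gripper is mounted at the origin on the work surface. World frame = base frame: x ahead of the robot, y to its left, z up, the work surface at z = 0. Lengths are in m, angles in rad, forces in N, time in s.
With the tool pointing down it reaches from about 0.425 to 0.975 m from the base axis. Payload 16.7 kg.
Tool frame: the origin (TCP) lies on the centre line of the jaws, within the pads' length; the fingertips stand 11 mm ahead of it and the grasp point (between the pads) lies 8 mm behind it (env.tcp_to_tips is the distance from the TCP to the fingertips, in m); z points along the fingers, y is the line along which they close (so a half turn about z gives the same grasp; the last joint's range is limited). The gripper opens to 85 mm and grips with 20 to 120 N. Pads are 22 mm wide; open, the fingers measure 114 mm over their backs; the gripper's body (76 mm by 85 mm) begins 54 mm behind the grasp point. The pads swing forward as they close: fully open they stand 13 mm farther back than shut.
Start: joints at [-1.323, 0.426, 0.074, 1.606, -0.034, 1.111, -0.067], TCP at [0.261, 0.623, 0.242] pointing down, gripper open.
Joint ranges: [-2.85, 2.85], [-0.5, 2.14], [-1.23, 1.37], [0.21, 2.46], [-1.02, 4.16], [0.16, 2.05], [-2.73, 2.73]. Speed limits (rad/s): [1.89, 1.89, 2.39, 2.39, 3.01, 3.01, 3.01].

## Interface

Orientations are given as a unit quaternion [w, x, y, z].
In Python, from plant import env, camrig, readout, close_job gives the robot as it stands (env), with the cameras (camrig), the readings (readout) and the job as plain functions.
- The arm moves only by the tool shift_gripper, called in YAML: its name, and indented under it one key for each argument. Schema: {"type":"object","properties":{"plan":{"type":"array","items":{"type":"array","items":{"type":"array","items":{"type":"number"},"minItems":4,"maxItems":4},"minItems":1,"maxItems":5},"minItems":1,"maxItems":1},"aperture":{"type":"number"},"force":{"type":"number"},"only":{"type":"string"},"quiet":{"type":"boolean"},"lines":{"type":"string"}},"required":["plan"],"additionalProperties":false}. plan is a list that holds a single list of rows (three levels of brackets), with 1 to 5 rows, each of 4 numbers: dx, dy, dz in m, then a turn about the tool's z in rad; each row shifts and turns the commanded pose from where the row before left it, along the tool's axes as they then stand; what a row does not reach is not made up. A row lasts 1/10 s, in which the tool goes at most 0.05 m and 0.15 rad, less where a joint would pass 70% of its speed; a pose out of reach is approached as far as the arm can. aperture is the finger opening in m, set as the call begins (left out keeps the last). The fingers move at their own pace and stop on an object; force is the grip in N (left out, the last holds). Time passes only in rows, so rows that do not move let the fingers close. The tool returns the time, the measured TCP pose, the force, the opening and the grip force at its end. only (a regular expression) keeps the lines of the reply that match it, lines (a string "A,B") keeps lines A to B, and quiet returns only ok. Input that does not fit is refused with a message, and nothing moves.
- readout.state(): the state, without advancing time (a new reading comes with each control period).
- camrig.snapshot(name): name is "scene" or "side" or "wrist"; returns the picture (420x560x3 uint8, blue, green, red); there is no depth.
- camrig.camera_model(name): a dict with "intrinsics" (3x3 intrinsics, pixels), "dist" ([k1, k2, p1, p2, k3] as OpenCV has them; the pictures are not rectified), "eye" and "attitude" of the camera in the world. Camera axes: x right, y down, z forward; pixel columns grow to the right and rows downward; lengths in m; the calibration is good to about 2 mm. A picture is of the moment at which its call begins: read the wrist's pose just before it. camera_model takes no time and is no camera call; for the wrist camera it gives the pose at the moment of the call.
- close_job(): hands the job in; it is judged then, once.
The state is a dict: "t": time; "joint_pos": joint angles; "qvel": joint speeds; "joint_efforts": joint torques, N m; "tcp_pos": TCP position; "orientation": TCP orientation; "contact_force": force on the tool from outside, world axes, zero at the start; "torque": the same for the moment, N m; "grip_width": finger opening in m; "finger_force": force on a finger pad.
Only numpy, scipy, OpenCV 4.12 (cv2) and the standard library are available. Lean on these libraries where they do the work, as an engineer would, in place of code of your own. Each camera call takes 0.05 s, during which the arm holds its last target. There are 200 camera calls.

## Working session

There is one attempt and no reset: what is moved stays moved. The work goes in short steps, Python scripts to look and compute and a tool call to move; the robot and the scene stay as the last step left them, time stands still between calls to the robot, and variables do not carry over. Pictures are saved under pics/ and viewed, at most 11 in all, crops included, and the job is handed in when it is done.

```bash
ls; mkdir -p pics; python3 - <<'E'
from plant import env, camrig, readout, close_job
import cv2,json
s=readout.state();print(s)
for n in("scene","side"):
    cv2.imwrite(f"pics/{n}0.png",camrig.snapshot(n)); print(n,camrig.camera_model(n))
cv2.imwrite("pics/w0.png",camrig.snapshot("wrist"));print(camrig.camera_model("wrist"))
E
```

```text
pics
plant.py
{'t': 0.0, 'joint_pos': array([-1.32346886,  0.42669333,  0.073851  ,  1.60661265, -0.03408848,
        1.11075835, -0.06710306]), 'qvel': array([-1.90241584e-03,  6.18830395e-04, -1.01205387e-05,  2.86141155e-04,
       -7.04778298e-04,  1.23357879e-03, -1.06092171e-03]), 'joint_efforts': array([-1.89857550e-03, -9.49854112e+01,  3.75933141e+00, -4.63507783e+01,
        1.91393250e-02,  1.02652653e-02,  4.11694384e-05]), 'tcp_pos': array([0.26076453, 0.62218338, 0.24163389]), 'orientation': array([-7.13405854e-05,  1.97129040e-01,  9.80377363e-01, -6.02023367e-04]), 'contact_force': array([ 0.45510435, -0.08900631, -0.6166159 ]), 'torque': array([-0.05187288, -0.00232905,  0.00174973]), 'finger_force': 0.0, 'grip_width': 0.08530735877511637}
scene {'intrinsics': array([[532.21925717,   0.        , 281.80667487],
       [  0.        , 532.21925717, 230.92964559],
       [  0.        ,   0.        ,   1.        ]]), 'dist': array([0.0537565, 0.       , 0.       , 0.       , 0.       ]), 'eye': array([1.2530529 , 0.67202306, 1.67651807]), 'attitude': array([-0.10488678,  0.37514341,  0.89138546, -0.23172862])}
side {'intrinsics': array([[434.28922633,   0.        , 272.25258058],
       [  0.        , 434.28922633, 212.79593959],
       [  0.        ,   0.        ,   1.        ]]), 'dist': array([0.01058139, 0.        , 0.        , 0.        , 0.        ]), 'eye': array([ 0.04512213, -0.73066833,  0.79466486]), 'attitude': array([-0.43212508,  0.84467954, -0.28681201,  0.13237547])}
{'intrinsics': array([[300.21881297,   0.        , 279.21443367],
       [  0.        , 300.21881297, 207.86216108],
       [  0.        ,   0.        ,   1.        ]]), 'dist': array([-0.01160896,  0.        ,  0.        ,  0.        ,  0.        ]), 'eye': array([0.1988068 , 0.64804863, 0.37229517]), 'attitude': array([0.11304773, 0.82523632, 0.54826993, 0.07486864])}
```

View pics/scene0.png

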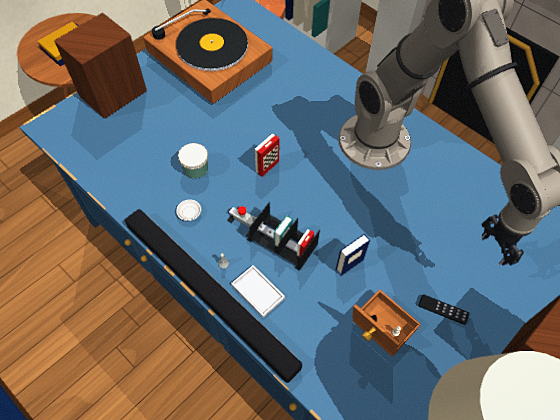

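View pics/side0.png

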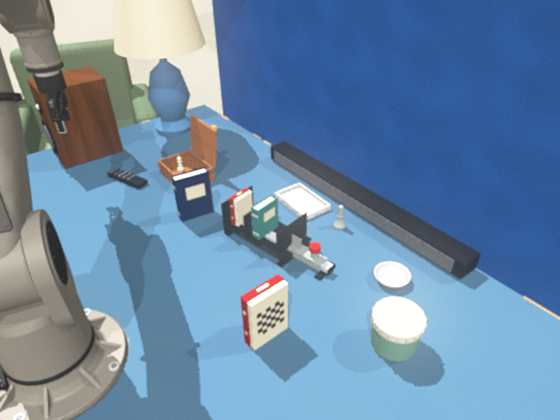

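```bash
cat > h.py <<'E'
import numpy as np, cv2
from scipy.spatial.transform import Rotation as R
from scipy.optimize import least_squares
def rot(q): return R.from_quat(np.r_[q[1:],q[0]]).as_matrix()
def proj(P,c):
    M=rot(c["attitude"]).T; P=np.atleast_2d(P).astype(float)
    return cv2.projectPoints(P,cv2.Rodrigues(M)[0],-M@c["eye"],c["intrinsics"],c["dist"])[0][:,0]
def ray(uv,c):
    n=cv2.undistortPoints(np.array([[uv]],float),c["intrinsics"],c["dist"])[0,0]
    return c["eye"],rot(c["attitude"])@np.r_[n,1]
def onz(uv,c,z):
    e,d=ray(uv,c); return e+d*(z-e[2])/d[2]
def tri(obs): # [(uv,cam)]
    f=lambda P:np.concatenate([proj(P,c)[0]-uv for uv,c in obs])
    r=least_squares(f,onz(obs[0][0],obs[0][1],.1)); return r.x,np.abs(r.fun).max()
def crop(img,x0,y0,x1,y1,s,step=20):
    o=cv2.resize(img[y0:y1,x0:x1],None,fx=s,fy=s,interpolation=cv2.INTER_CUBIC)
    for x in range(-(-x0//step)*step,x1,step):
        cv2.line(o,(int((x-x0)*s),0),(int((x-x0)*s),6),(0,255,255),1);cv2.putText(o,str(x),(int((x-x0)*s)-8,16),0,.35,(0,255,255),1)
    for y in range(-(-y0//step)*step,y1,step):
        cv2.line(o,(0,int((y-y0)*s)),(6,int((y-y0)*s)),(0,255,255),1);cv2.putText(o,str(y),(8,int((y-y0)*s)+4),0,.35,(0,255,255),1)
    return o
E
python3 - <<'E'
from h import *
a=crop(cv2.imread("pics/scene0.png"),225,130,375,280,3.4)
b=crop(cv2.imread("pics/side0.png"),170,160,340,350,2.9)
cv2.imwrite("pics/c1.png",a);cv2.imwrite("pics/c2.png",b)
E
```

```text
(no output)
```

View pics/c1.png

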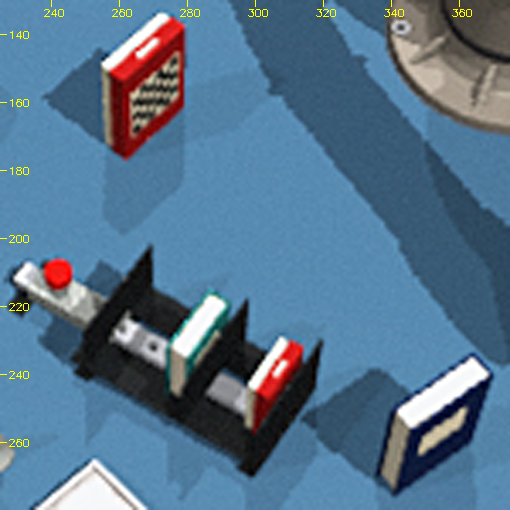

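View pics/c2.png

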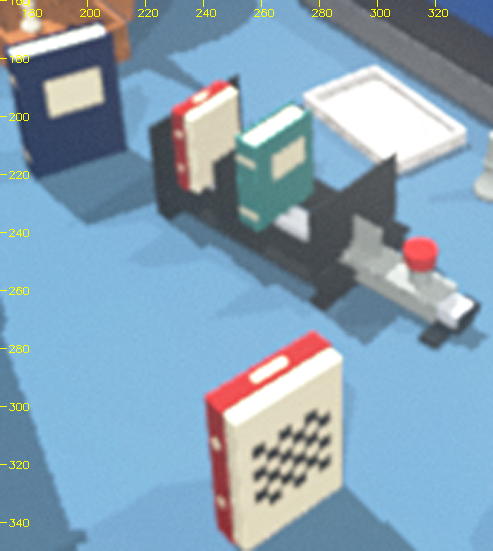

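```bash
python3 - <<'E'
from h import *
from plant import env, camrig, readout, close_job
S=camrig.camera_model("scene");D=camrig.camera_model("side")
s=lambda X,Y:(225+X/3.4,130+Y/3.4)
d=lambda X,Y:(170+X/2.9,160+Y/2.9)
for n,p in dict(fixed=(320,342),div=(247,300),slide=(151,247)).items(): print(n,onz(s(*p),S,.106))
k=tri([(s(58,272),S),(d(421,254),D)]);print("knob",k)
def fit(L,W,H,obs,g):
    def f(p):
        x,y,a=p;r=[]
        for (i,j,kk),uv,c in obs:
            l=np.array([i*L/2,j*W/2]);P=[x+np.cos(a)*l[0]-np.sin(a)*l[1],y+np.sin(a)*l[0]+np.cos(a)*l[1],kk*H]
            r+=list(proj(P,c)[0]-uv)
        return np.array(r)
    r=least_squares(f,g);return r
# game: guess via top centre, yaw free: enumerate corner labels through closest assignment is avoided: use top-edge midpoints
for n,tops,topd,H in(("game",[(103,65),(165,13),(185,28),(122,78)],[(206,396),(316,332),(342,355),(233,416)],.145),
                   ("book",[(398,408),(473,355),(492,376),(412,422)],[(8,55),(105,28)],.148)):
    for p in tops: print(n,"scene",onz(s(*p),S,H).round(3))
    for p in topd: print(n,"side",onz(d(*p),D,H).round(3))
E
```

```text
fixed [0.5122629  0.15800641 0.106     ]
div [0.5279229  0.07261683 0.106     ]
slide [ 0.5510879 -0.0411237  0.106    ]
knob (array([ 0.62353556, -0.10964924,  0.06253284]), np.float64(0.5929695897720819))
game scene [ 0.442 -0.221  0.145]
game scene [ 0.345 -0.224  0.145]
game scene [ 0.345 -0.194  0.145]
game scene [ 0.44  -0.194  0.145]
game side [ 0.344 -0.201  0.145]
game side [ 0.442 -0.198  0.145]
game side [ 0.442 -0.228  0.145]
game side [ 0.348 -0.227  0.145]
book scene [0.533 0.273 0.148]
book scene [0.439 0.287 0.148]
book scene [0.444 0.315 0.148]
book scene [0.535 0.292 0.148]
book side [0.437 0.292 0.148]
book side [0.537 0.277 0.148]
```

```bash
cat >> h.py <<'E'
def plan(tx,ty,tz,yaw,st):
    """yaw = world heading of tool y. prints shift in current tool axes, then turn"""
    M=rot(st["orientation"]); d=M.T@(np.array([tx,ty,tz])-st["tcp_pos"])
    cur=np.arctan2(M[1,1],M[0,1]); t=(cur-yaw+np.pi/2)%np.pi-np.pi/2
    print("shift tool",d.round(4),"turn",round(t,4),"tilt",np.round(M[:2,2],3))
E
python3 - <<'E'
from h import *
from plant import env, camrig, readout, close_job
c=camrig.camera_model("wrist");M=rot(c["attitude"]);print(M.round(3)); st=readout.state()
T=rot(st["orientation"]);print("cam in tool",(T.T@(c["eye"]-st["tcp_pos"])).round(4),(T.T@M).round(3))
plan(.488,.29,.36,1.42,st)
E
```

```text
[[ 0.388  0.888  0.248]
 [ 0.922 -0.373 -0.104]
 [-0.     0.269 -0.963]]
cam in tool [ 0.0671 -0.0003 -0.1305] [[-0.001 -0.963 -0.269]
 [ 1.    -0.001  0.   ]
 [-0.001 -0.269  0.963]]
shift tool [-0.338  -0.2188 -0.118 ] turn -0.246 tilt [-0.    -0.001]
```

shift_gripper:
  plan:
    - [[-0.0338, -0.0219, -0.0236, 0], [-0.0338, -0.0219, -0.0236, 0], [-0.0338, -0.0219, -0.0236, 0], [-0.0338, -0.0219, -0.0236, 0], [-0.0338, -0.0219, -0.0236, 0]]
  aperture: 0.085
  force: 40

```text
t: 0.65
tcp_pos: [0.375, 0.4546, 0.3611]
orientation: [-0.0, 0.197, 0.98, -0.0]
contact_force: [0.6, 1.2, 0.2]
grip_width: 0.0852
finger_force: 0.0
```

shift_gripper:
  plan:
    - [[-0.0338, -0.0219, 0, 0], [-0.0338, -0.0219, 0, 0], [-0.0338, -0.0219, 0, 0], [-0.0338, -0.0219, 0, 0], [-0.0338, -0.0219, 0, 0]]

```text
t: 1.15
tcp_pos: [0.4885, 0.2883, 0.3603]
orientation: [-0.0, 0.197, 0.98, -0.0]
contact_force: [0.9, 0.4, -0.2]
grip_width: 0.085
finger_force: 0.0
```

shift_gripper:
  plan:
    - [[0, 0, 0, -0.123], [0, 0, 0, -0.123], [0, 0, 0, 0], [0, 0, 0, 0]]

```text
t: 1.55
tcp_pos: [0.4879, 0.2899, 0.3602]
orientation: [-0.0, 0.077, 0.997, -0.0]
contact_force: [0.1, -0.3, -0.0]
grip_width: 0.0849
finger_force: 0.0
```

```bash
python3 - <<'E'
from h import *
from plant import env, camrig, readout, close_job
st=readout.state();c=camrig.camera_model("wrist");i=camrig.snapshot("wrist");cv2.imwrite("pics/w1.png",i);np.save("w1.npy",c,allow_pickle=True)
plan(.488,.29,.36,1.42,st)
o=crop(i,0,0,560,420,1.4);cv2.imwrite("pics/w1v.png",o)
E
```

```text
shift tool [-0.0001  0.0001  0.0002] turn -0.0037 tilt [-0. -0.]
```

View pics/w1v.png

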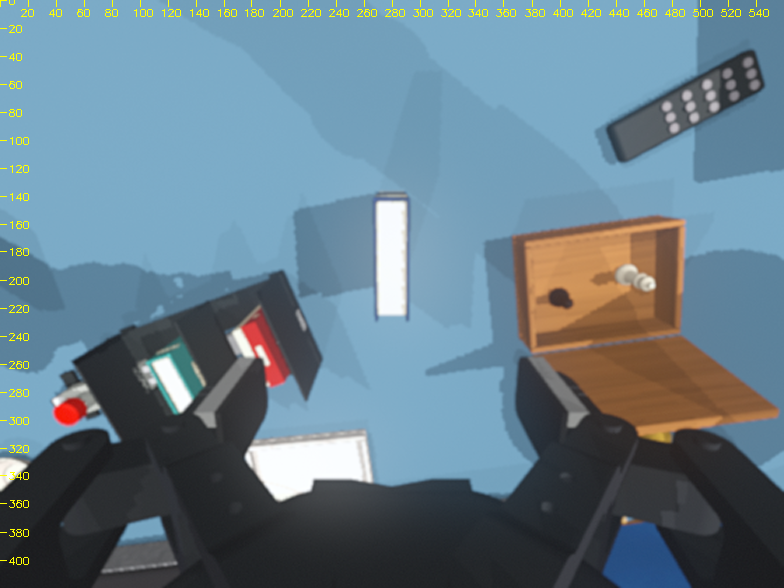

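```bash
python3 - <<'E'
from h import *
from plant import env, camrig, readout, close_job
c=np.load("w1.npy",allow_pickle=True).item()
D=camrig.camera_model("side");S=camrig.camera_model("scene")
q=[onz((x/1.4,y/1.4),c,.148) for x,y in[(376,198),(408,198),(376,318),(409,319)]];print(np.round(q,4),np.mean(q,0))
s=lambda X,Y:(225+X/3.4,130+Y/3.4)
print(tri([((376/1.4,318/1.4),c),(s(398,408),S)]))
plan(.56,.05,.40,1.761,readout.state())
E
```

```text
[[0.4379 0.2853 0.148 ]
 [0.4418 0.3105 0.148 ]
 [0.5377 0.2686 0.148 ]
 [0.543  0.2966 0.148 ]] [0.49008317 0.29025813 0.148     ]
(array([0.53606814, 0.26965118, 0.15223485]), np.float64(1.2027963331474893))
shift tool [-0.1082 -0.2261 -0.0398] turn -0.3443 tilt [-0. -0.]
```

shift_gripper:
  plan:
    - [[-0.0216, -0.045, -0.008, 0], [-0.0216, -0.045, -0.008, 0], [-0.0216, -0.045, -0.008, 0], [-0.0216, -0.045, -0.008, 0], [-0.0216, -0.045, -0.008, 0]]

```text
t: 2.1
tcp_pos: [0.5603, 0.0522, 0.4004]
orientation: [0.0, 0.076, 0.997, 0.0]
contact_force: [1.2, 1.2, -0.4]
grip_width: 0.0848
finger_force: 0.0
```

shift_gripper:
  plan:
    - [[0, 0, 0, -0.115], [0, 0, 0, -0.115], [0, 0, 0, -0.115], [0, 0, 0, 0], [0, 0, 0, 0]]

```text
t: 2.6
tcp_pos: [0.5601, 0.054, 0.3999]
orientation: [-0.0, -0.095, 0.996, -0.0]
contact_force: [0.1, -0.8, -0.7]
grip_width: 0.0848
finger_force: 0.0
```

```bash
cat > snap.py <<'E'
from h import *
from plant import env, camrig, readout, close_job
import sys
n=sys.argv[1]
c=camrig.camera_model("wrist");i=camrig.snapshot("wrist");np.save(n+".npy",c,allow_pickle=True);cv2.imwrite(f"pics/{n}.png",i)
E
python3 snap.py w2
```

shift_gripper:
  plan:
    - [[0, -0.045, 0, 0], [0, -0.045, 0, 0], [0, 0, 0, 0], [0, 0, 0, 0]]

```text
t: 3.05
tcp_pos: [0.5775, -0.0354, 0.3998]
orientation: [-0.0, -0.095, 0.996, -0.0]
contact_force: [0.4, 1.0, -0.1]
grip_width: 0.0849
finger_force: 0.0
```

```bash
python3 snap.py w3
python3 - <<'E'
from h import *
a=crop(cv2.imread("pics/w2.png"),90,90,470,290,2.0);b=crop(cv2.imread("pics/w3.png"),90,90,470,230,2.0)
cv2.imwrite("pics/r.png",np.vstack([a,b])[:600]);
E
```

```text
(no output)
```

View pics/r.png

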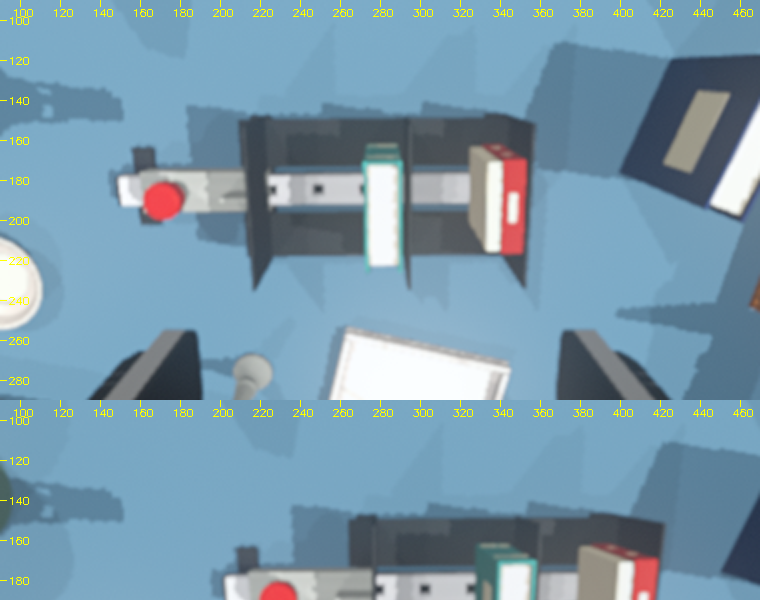

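```bash
python3 - <<'E'
from h import *
c2,c3=[np.load(f"w{k}.npy",allow_pickle=True).item() for k in(2,3)]
a=lambda X,Y:np.array((90+X/2,90+Y/2)); b=lambda X,Y:np.array((90+X/2,90+(Y-400)/2))
obs=[((-.062,.0795),a(405,118),c2),((.062,.0795),a(408,290),c2),((-.062,.1665),a(534,124),c2),((.062,.1665),a(525,290),c2),
((-.062,-.0385),a(248,117),c2),((.062,-.0385),a(254,290),c2),
((-.062,.0795),b(538,518),c3),((-.062,.1665),b(663,522),c3),((-.062,-.0385),b(375,516),c3)]
def f(p):
    x,y,t,z=p;r=[]
    for (u,v),uv,c in obs: r+=list(proj([x+np.cos(t)*u-np.sin(t)*v,y+np.sin(t)*u+np.cos(t)*v,z],c)[0]-uv)
    return r
r=least_squares(f,[.6,0,.19,.106]);print(r.x.round(4),np.round(r.fun.reshape(-1,2),1))
x,y,t,z=r.x
M=np.array([[np.cos(t),-np.sin(t)],[np.sin(t),np.cos(t)]])
inv=lambda P:(M.T@(P[:2]-[x,y])).round(4)
k=tri([(a(162,202),c2),(b(278,602),c3)]);print("knob",k,inv(k[0]))
print("knob top",inv(onz(a(162,202),c2,.072)))
print("small book top corners",[inv(onz(a(*p),c2,.126)) for p in[(363,162),(402,162),(369,265),(402,265)]])
print("card top",[inv(onz(a(*p),c2,.118)) for p in[(500,158),(526,158),(485,252),(525,252)]])
E
```

```text
[0.6    0.003  0.1804 0.1022] [[ 3.2  1.5]
 [-0.2 -1.6]
 [ 0.5 -1. ]
 [-1.4 -1.2]
 [-2.2  1.4]
 [-1.  -2.2]
 [ 1.4  1.3]
 [ 0.4 -0.1]
 [-0.9  1.6]]
knob (array([ 0.62510329, -0.10716631,  0.07027489]), np.float64(0.12313609716653673)) [ 0.0049 -0.1129]
knob top [ 0.0043 -0.1123]
small book top corners [array([-0.0364,  0.0461]), array([-0.0366,  0.0725]), array([0.0369, 0.0504]), array([0.0367, 0.0738])]
card top [array([-0.0387,  0.1402]), array([-0.0388,  0.1582]), array([0.0291, 0.1337]), array([0.0289, 0.1624])]
```

```bash
python3 - <<'E'
from h import *
from plant import env, camrig, readout, close_job
plan(.490,.290,.20,1.419,readout.state())
E
```

```text
shift tool [0.024  0.3348 0.1998] turn 0.3437 tilt [-0.  0.]
```

shift_gripper:
  plan:
    - [[0.003, 0.042, 0, 0], [0.003, 0.042, 0, 0], [0.003, 0.042, 0, 0], [0.003, 0.042, 0, 0], [0.003, 0.042, 0.02, 0]]

```text
t: 3.6
tcp_pos: [0.5218, 0.1719, 0.3818]
orientation: [0.002, -0.097, 0.995, 0.001]
contact_force: [1.2, 0.8, -0.4]
grip_width: 0.085
finger_force: 0.0
```

shift_gripper:
  plan:
    - [[0.003, 0.042, 0.02, 0.115], [0.003, 0.042, 0.02, 0.115], [0.003, 0.042, 0.02, 0.115], [0, 0, 0.02, 0], [0, 0, 0, 0]]

```text
t: 4.1
tcp_pos: [0.5012, 0.2947, 0.2972]
orientation: [-0.002, 0.074, 0.997, -0.002]
contact_force: [0.1, -0.4, 0.4]
grip_width: 0.0849
finger_force: 0.0
```

```bash
python3 - <<'E'
from h import *
from plant import env, camrig, readout, close_job
plan(.490,.290,.124,1.419,readout.state())
E
```

```text
shift tool [ 0.0098 -0.0057  0.1732] turn 0.0039 tilt [-0.004 -0.003]
```

shift_gripper:
  plan:
    - [[0.0098, -0.0057, 0.02, 0], [0, 0, 0.03, 0], [0, 0, 0.04, 0], [0, 0, 0.04, 0], [0, 0, 0, 0]]

```text
t: 4.6
tcp_pos: [0.4909, 0.2874, 0.1669]
orientation: [-0.002, 0.075, 0.997, -0.002]
contact_force: [-0.1, -0.5, 0.1]
grip_width: 0.085
finger_force: 0.0
```

```bash
python3 - <<'E'
from h import *
from plant import env, camrig, readout, close_job
plan(.490,.290,.124,1.419,readout.state())
E
```

```text
shift tool [0.0011 0.0026 0.0429] turn 0.0007 tilt [-0.005 -0.004]
```

shift_gripper:
  plan:
    - [[0.0011, 0.0026, 0.02, 0], [0, 0, 0.023, 0], [0, 0, 0, 0], [0, 0, 0, 0]]

```text
t: 5.0
tcp_pos: [0.4929, 0.2919, 0.129]
orientation: [0.0, 0.076, 0.997, 0.0]
contact_force: [0.4, 0.4, 0.7]
grip_width: 0.0847
finger_force: 0.0
```

shift_gripper:
  plan:
    - [[0, 0, 0, 0], [0, 0, 0, 0], [0, 0, 0, 0], [0, 0, 0, 0], [0, 0, 0, 0]]
  aperture: 0.01
  force: 50

```text
t: 5.5
tcp_pos: [0.4923, 0.2913, 0.1275]
orientation: [0.0, 0.075, 0.997, -0.0]
contact_force: [-2.2, -4.0, 9.9]
grip_width: 0.0291
finger_force: 48.9
```

shift_gripper:
  plan:
    - [[0, 0, 0, 0], [0, 0, 0, 0]]

```text
t: 5.7
tcp_pos: [0.4923, 0.2913, 0.1275]
orientation: [0.0, 0.075, 0.997, -0.0]
contact_force: [-1.7, -2.7, 9.7]
grip_width: 0.0292
finger_force: 49.0
```

```bash
python3 - <<'E'
from h import *
from plant import env, camrig, readout, close_job
s=readout.state();M=rot(s["orientation"]);print(np.arctan2(M[1,1],M[0,1]),M[:,2])
E
```

```text
1.4197200197125863 [ 1.44323700e-04 -1.09428973e-04 -9.99999984e-01]
```

shift_gripper:
  plan:
    - [[0, 0, -0.02, 0], [0, 0, -0.035, 0], [0, 0, -0.04, 0], [0, 0, -0.04, 0], [0, 0, -0.04, 0]]

```text
t: 6.2
tcp_pos: [0.4917, 0.2912, 0.3034]
orientation: [-0.0, 0.075, 0.997, -0.0]
contact_force: [1.4, 0.9, -3.1]
grip_width: 0.0293
finger_force: 50.8
```

```bash
python3 - <<'E'
from h import *
from plant import env, camrig, readout, close_job
plan(.598,.0286,.30,1.756,readout.state())
E
```

```text
shift tool [-0.1446 -0.2436  0.0035] turn -0.3362 tilt [-0.001 -0.   ]
```

shift_gripper:
  plan:
    - [[-0.0241, -0.0406, 0, 0], [-0.0241, -0.0406, 0, 0], [-0.0241, -0.0406, 0, 0], [-0.0241, -0.0406, 0, 0], [-0.0241, -0.0406, 0, -0.1]]

```text
t: 6.7
tcp_pos: [0.5809, 0.071, 0.3019]
orientation: [-0.0, 0.025, 1.0, -0.0]
contact_force: [1.5, 1.4, -3.2]
grip_width: 0.0291
finger_force: 50.8
```

shift_gripper:
  plan:
    - [[-0.0241, -0.0406, 0, 0], [0, 0, 0, -0.118], [0, 0, 0, -0.118], [0, 0, 0, 0], [0, 0, 0, 0]]

```text
t: 7.2
tcp_pos: [0.6026, 0.0311, 0.3017]
orientation: [-0.0, -0.091, 0.996, -0.0]
contact_force: [0.4, -0.7, -2.7]
grip_width: 0.0296
finger_force: 51.3
```

```bash
python3 - <<'E'
from h import *
from plant import env, camrig, readout, close_job
plan(.598,.0286,.30,1.756,readout.state())
E
```

```text
shift tool [ 0.0049 -0.0016  0.0017] turn -0.0035 tilt [-0.001 -0.   ]
```

shift_gripper:
  plan:
    - [[0.0049, -0.0016, 0, 0], [0, 0, 0, 0], [0, 0, 0.03, 0], [0, 0, 0.02, 0], [0, 0, 0, 0]]

```text
t: 7.7
tcp_pos: [0.5968, 0.0287, 0.2495]
orientation: [-0.002, -0.092, 0.996, -0.0]
contact_force: [0.2, -0.1, -3.0]
grip_width: 0.0296
finger_force: 51.1
```

```bash
python3 snap.py w4; python3 - <<'E'
from h import *
from plant import env, camrig, readout, close_job
plan(.598,.0286,.1535,1.756,readout.state())
a=crop(cv2.imread("pics/w4.png"),90,120,470,400,2.0);cv2.imwrite("pics/w4v.png",a)
E
```

```text
shift tool [-0.0005 -0.0001  0.0978] turn -0.0006 tilt [-0.002 -0.001]
```

View pics/w4v.png

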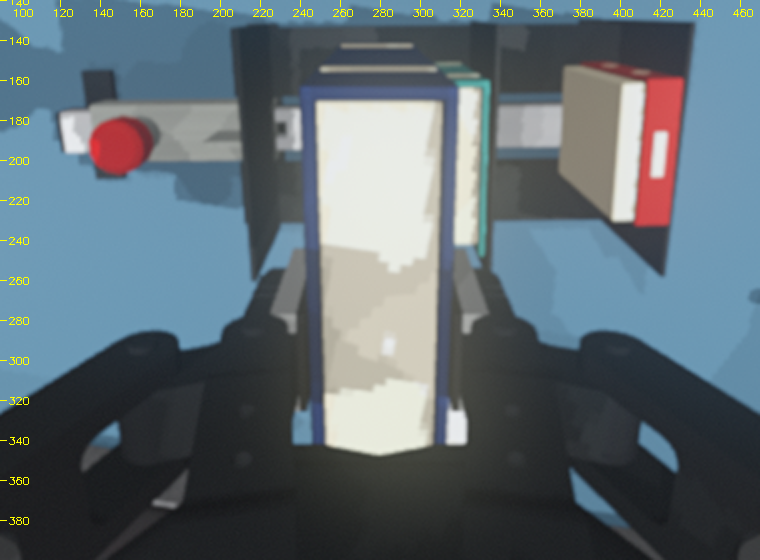

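shift_gripper:
  plan:
    - [[0, 0, 0.03, 0], [0, 0, 0.03, 0], [0, 0, 0.02, 0], [0, 0, 0.01, 0], [0, 0, 0, 0]]

```text
t: 8.25
tcp_pos: [0.5983, 0.0286, 0.1619]
orientation: [-0.0, -0.092, 0.996, -0.0]
contact_force: [-0.2, 0.6, -2.2]
grip_width: 0.0292
finger_force: 51.1
```

shift_gripper:
  plan:
    - [[0, 0, 0, 0], [0, 0, 0, 0]]

```text
t: 8.45
tcp_pos: [0.5991, 0.0286, 0.1634]
orientation: [0.001, -0.092, 0.996, 0.0]
contact_force: [-0.2, -0.1, -3.5]
grip_width: 0.0295
finger_force: 51.1
```

shift_gripper:
  plan:
    - [[0, 0, 0.004, 0], [0, 0, 0.004, 0], [0, 0, 0, 0], [0, 0, 0, 0], [0, 0, 0, 0]]

```text
t: 8.95
tcp_pos: [0.5982, 0.0285, 0.1538]
orientation: [-0.0, -0.092, 0.996, -0.0]
contact_force: [0.1, 0.9, -3.3]
grip_width: 0.0291
finger_force: 51.2
```

shift_gripper:
  plan:
    - [[0, 0, 0.001, 0], [0, 0, 0, 0], [0, 0, 0, 0]]

```text
t: 9.25
tcp_pos: [0.5984, 0.0285, 0.1536]
orientation: [0.0, -0.092, 0.996, 0.0]
contact_force: [-4.3, -0.7, 7.9]
grip_width: 0.0293
finger_force: 52.6
```

shift_gripper:
  plan:
    - [[0, 0, 0.001, 0], [0, 0, 0, 0], [0, 0, 0, 0]]

```text
t: 9.55
tcp_pos: [0.5986, 0.0283, 0.1535]
orientation: [0.001, -0.092, 0.996, 0.0]
contact_force: [-8.2, -0.9, 22.4]
grip_width: 0.0294
finger_force: 54.6
```

shift_gripper:
  plan:
    - [[0, 0, -0.001, 0], [0, 0, 0, 0]]

```text
t: 9.75
tcp_pos: [0.5986, 0.0284, 0.1535]
orientation: [0.0, -0.092, 0.996, 0.0]
contact_force: [-3.0, -2.1, 9.9]
grip_width: 0.0298
finger_force: 53.0
```

shift_gripper:
  plan:
    - [[0, 0, 0, 0], [0, 0, 0, 0], [0, 0, 0, 0]]
  aperture: 0.06

```text
t: 10.05
tcp_pos: [0.5982, 0.0286, 0.1527]
orientation: [-0.0, -0.092, 0.996, -0.0]
contact_force: [0.1, -0.2, 0.3]
grip_width: 0.0602
finger_force: 0.0
```

shift_gripper:
  plan:
    - [[0, 0, -0.02, 0], [0, 0, -0.03, 0], [0, 0, -0.04, 0], [0, 0, -0.04, 0], [0, 0, -0.04, 0]]

```text
t: 10.55
tcp_pos: [0.598, 0.0284, 0.3244]
orientation: [-0.0, -0.092, 0.996, -0.0]
contact_force: [0.9, 0.9, 0.5]
grip_width: 0.0602
finger_force: 0.0
```

```bash
python3 - <<'E'
from h import *
from plant import env, camrig, readout, close_job
plan(.394,-.211,.37,1.571,readout.state())
E
```

```text
shift tool [ 0.2446 -0.1978 -0.0455] turn 0.1848 tilt [-0. -0.]
```

shift_gripper:
  plan:
    - [[0.035, -0.0283, -0.009, 0], [0.035, -0.0283, -0.009, 0], [0.035, -0.0283, -0.009, 0], [0.035, -0.0283, -0.009, 0], [0.035, -0.0283, -0.009, 0]]
  aperture: 0.085

```text
t: 11.05
tcp_pos: [0.4509, -0.144, 0.3682]
orientation: [0.0, -0.092, 0.996, 0.0]
contact_force: [0.7, -1.2, 0.9]
grip_width: 0.0849
finger_force: 0.0
```

shift_gripper:
  plan:
    - [[0.035, -0.0283, 0, 0], [0.035, -0.0283, 0, 0.0925], [0, 0, 0, 0.0925], [0, 0, 0, 0], [0, 0, 0, 0]]

```text
t: 11.55
tcp_pos: [0.3943, -0.2108, 0.3679]
orientation: [0.0, -0.002, 1.0, -0.0]
contact_force: [-0.1, 0.3, -0.2]
grip_width: 0.0852
finger_force: 0.0
```

```bash
python3 snap.py w5; python3 - <<'E'
from h import *
from plant import env, camrig, readout, close_job
plan(.394,-.211,.37,1.571,readout.state())
i=camrig.snapshot("side")
a=crop(cv2.imread("pics/w5.png"),180,80,380,270,2.0);b=crop(i,210,140,340,260,3)
H=np.zeros((380,800,3),np.uint8);H[:a.shape[0],:400]=a;H[:360,405:795]=b;cv2.imwrite("pics/w5v.png",H)
E
```

```text
shift tool [ 0.0004 -0.0004 -0.0022] turn 0.0038 tilt [-0. -0.]
```

View pics/w5v.png

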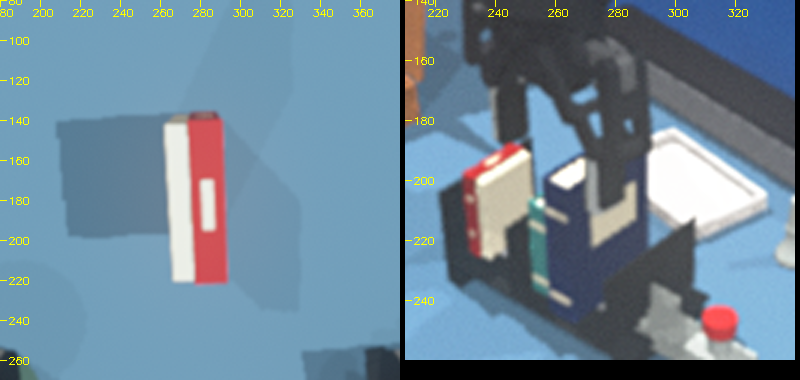

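```bash
python3 - <<'E'
from h import *
from plant import env, camrig, readout, close_job
c=np.load("w5.npy",allow_pickle=True).item();S=camrig.camera_model("scene")
q=np.array([onz((180+x/2,80+y/2),c,.145) for x,y in[(164,123),(223,118),(172,281),(227,283)]]);print(q.round(4),q.mean(0))
e=(q[2]+q[3]-q[0]-q[1]);print("yaw",np.arctan2(e[1],e[0]))
print(tri([((180+172/2,80+281/2),c),((225+103/3.4,130+65/3.4),S)]))
m=q.mean(0);plan(m[0],m[1],.122,1.571+np.arctan2(e[1],e[0]),readout.state())
E
```

```text
[[ 0.3463 -0.2313  0.145 ]
 [ 0.3434 -0.1973  0.145 ]
 [ 0.4419 -0.2275  0.145 ]
 [ 0.4431 -0.1935  0.145 ]] [ 0.39369558 -0.21239925  0.145     ]
yaw 0.03857476819830248
(array([ 0.44253398, -0.22717801,  0.14198613]), np.float64(1.3032002910921392))
shift tool [ 0.0006 -0.0018  0.2457] turn -0.0349 tilt [-0.001 -0.   ]
```

shift_gripper:
  plan:
    - [[0.0006, -0.0018, 0.04, -0.035], [0, 0, 0.045, 0], [0, 0, 0.045, 0], [0, 0, 0.04, 0], [0, 0, 0.03, 0]]

```text
t: 12.15
tcp_pos: [0.3929, -0.2123, 0.1655]
orientation: [-0.001, -0.019, 1.0, -0.0]
contact_force: [0.9, 1.9, -0.5]
grip_width: 0.0846
finger_force: 0.0
```

shift_gripper:
  plan:
    - [[0, 0, 0.02, 0], [0, 0, 0.015, 0], [0, 0, 0.008, 0], [0, 0, 0, 0], [0, 0, 0, 0]]

```text
t: 12.65
tcp_pos: [0.3937, -0.2131, 0.1253]
orientation: [0.0, -0.018, 1.0, -0.0]
contact_force: [0.6, 0.3, -0.2]
grip_width: 0.0851
finger_force: 0.0
```

```bash
python3 - <<'E'
from h import *
from plant import env, camrig, readout, close_job
plan(.3937,-.2124,.122,1.6095,readout.state())
E
```

```text
shift tool [-0.      0.0007  0.0033] turn -0.0028 tilt [ 0. -0.]
```

shift_gripper:
  plan:
    - [[0, 0, 0, 0], [0, 0, 0, 0], [0, 0, 0, 0], [0, 0, 0, 0], [0, 0, 0, 0]]
  aperture: 0.01
  force: 50

```text
t: 13.15
tcp_pos: [0.3936, -0.2131, 0.1253]
orientation: [0.0, -0.018, 1.0, 0.0]
contact_force: [-2.1, 2.3, 9.0]
grip_width: 0.0331
finger_force: 49.2
```

shift_gripper:
  plan:
    - [[0, 0, -0.01, 0], [0, 0, -0.035, 0], [0, 0, -0.045, 0], [0, 0, -0.045, 0], [0, 0, -0.045, 0]]

```text
t: 13.65
tcp_pos: [0.3924, -0.2134, 0.3072]
orientation: [0.0, -0.017, 1.0, -0.0]
contact_force: [2.0, 0.4, -2.8]
grip_width: 0.0333
finger_force: 50.9
```

```bash
python3 - <<'E'
from h import *
from plant import env, camrig, readout, close_job
x=.601-.184*.1085;y=.003+.983*.1085
print(x,y);plan(x,y,.305,1.756,readout.state())
E
```

```text
0.581036 0.1096555
shift tool [-0.1995  0.3164  0.0021] turn -0.151 tilt [ 0. -0.]
```

shift_gripper:
  plan:
    - [[-0.025, 0.0395, -0.015, 0], [-0.025, 0.0395, -0.015, 0], [-0.025, 0.0395, -0.01, 0], [-0.025, 0.0395, 0, 0], [-0.025, 0.0395, 0, 0]]

```text
t: 14.15
tcp_pos: [0.5117, -0.0098, 0.3459]
orientation: [0.001, -0.017, 1.0, 0.0]
contact_force: [0.7, -0.6, -1.8]
grip_width: 0.0333
finger_force: 50.9
```

shift_gripper:
  plan:
    - [[-0.025, 0.0395, 0, 0], [-0.025, 0.0395, 0, 0], [-0.0245, 0.04, 0, -0.075], [0, 0, 0, -0.076], [0, 0, 0, 0]]

```text
t: 14.65
tcp_pos: [0.5815, 0.1109, 0.3447]
orientation: [-0.001, -0.094, 0.996, -0.001]
contact_force: [-0.1, -1.0, -3.5]
grip_width: 0.0333
finger_force: 50.9
```

shift_gripper:
  plan:
    - [[0, 0, 0, 0], [0, 0, 0, 0]]

```text
t: 14.85
tcp_pos: [0.5813, 0.1089, 0.3454]
orientation: [0.0, -0.091, 0.996, -0.0]
contact_force: [-0.2, -0.6, -2.5]
grip_width: 0.0332
finger_force: 50.9
```

```bash
python3 - <<'E'
from h import *
from plant import env, camrig, readout, close_job
plan(.581,.1097,.25,1.756,readout.state())
E
```

```text
shift tool [0.0002 0.0008 0.0954] turn -0.0027 tilt [ 0. -0.]
```

shift_gripper:
  plan:
    - [[0, 0.0008, 0.03, 0], [0, 0, 0.03, 0], [0, 0, 0.035, 0], [0, 0, 0, 0], [0, 0, 0, 0]]

```text
t: 15.35
tcp_pos: [0.5815, 0.1104, 0.2509]
orientation: [-0.0, -0.092, 0.996, -0.0]
contact_force: [-0.5, 0.9, -1.7]
grip_width: 0.0334
finger_force: 50.9
```

```bash
python3 snap.py w6; python3 - <<'E'
from h import *
from plant import env, camrig, readout, close_job
plan(.581,.1097,.1515,1.756,readout.state())
cv2.imwrite("pics/w6v.png",crop(cv2.imread("pics/w6.png"),90,120,470,340,2.0))
E
```

```text
shift tool [ 0.0014 -0.0008  0.1003] turn -0.0004 tilt [0.002 0.   ]
```

View pics/w6v.png

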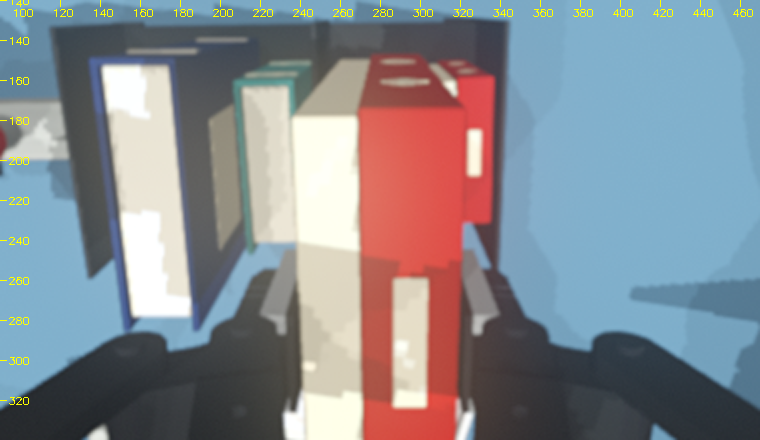

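```bash
python3 - <<'E'
from h import *
c=np.load("w6.npy",allow_pickle=True).item()
t=.185;M=np.array([[np.cos(t),-np.sin(t)],[np.sin(t),np.cos(t)]])
for n,X,Y,z in(("game BL",340,60,.126),("game BR",432,55,.126),("card FR",493,75,.118),("card BR",492,222,.118),("card visible FL",430,68,.118),("fixed end top",508,21,.106),("fixed end top back",498,268,.106),("book FL",90,60,.174),("book FR",176,58,.174),("book BR",195,330,.174),("book BL",125,330,.174),("sb FR",297,80,.126)):
    P=onz((90+X/2,120+Y/2),c,z);print(n,(M.T@(P[:2]-[.601,.003])).round(4))
E
```

```text
game BL [-0.0459  0.0924]
game BR [-0.0479  0.1309]
card FR [-0.0388  0.1584]
card BR [0.0292 0.1613]
card visible FL [-0.0418  0.1309]
fixed end top [-0.0613  0.1662]
fixed end top back [0.0578 0.1679]
book FL [-0.0501  0.0101]
book FR [-0.0507  0.0396]
book BR [0.053  0.0373]
book BL [0.053  0.0101]
sb FR [-0.0376  0.0741]
```

shift_gripper:
  plan:
    - [[0.0014, -0.0035, 0, 0], [0, 0, 0, 0], [0, 0, 0.025, 0], [0, 0, 0.015, 0], [0, 0, 0, 0]]

```text
t: 15.9
tcp_pos: [0.5797, 0.1071, 0.2083]
orientation: [-0.001, -0.093, 0.996, -0.0]
contact_force: [-0.9, -0.4, -2.8]
grip_width: 0.0332
finger_force: 50.9
```

shift_gripper:
  plan:
    - [[0, 0, 0.03, 0], [0, 0, 0.02, 0], [0, 0, 0.004, 0], [0, 0, 0, 0], [0, 0, 0, 0]]

```text
t: 16.4
tcp_pos: [0.5814, 0.1074, 0.1572]
orientation: [0.001, -0.093, 0.996, 0.0]
contact_force: [0.8, -0.3, -2.4]
grip_width: 0.0333
finger_force: 50.9
```

```bash
python3 - <<'E'
from h import *
from plant import env, camrig, readout, close_job
plan(.581,.1097,.1515,1.756,readout.state())
E
```

```text
shift tool [0.     0.0023 0.0057] turn 0.0008 tilt [0.001 0.   ]
```

shift_gripper:
  plan:
    - [[0, 0, 0.004, 0], [0, 0, 0, 0], [0, 0, 0, 0], [0, 0, 0, 0]]

```text
t: 16.8
tcp_pos: [0.5808, 0.1074, 0.1521]
orientation: [0.0, -0.093, 0.996, 0.0]
contact_force: [-0.5, -0.4, -2.7]
grip_width: 0.0331
finger_force: 51.0
```

shift_gripper:
  plan:
    - [[0, 0, 0.001, 0], [0, 0, 0, 0], [0, 0, 0, 0]]

```text
t: 17.1
tcp_pos: [0.5812, 0.1074, 0.1514]
orientation: [0.001, -0.093, 0.996, 0.0]
contact_force: [-0.3, 0.5, 6.1]
grip_width: 0.0334
finger_force: 51.9
```

shift_gripper:
  plan:
    - [[0, 0, 0.001, 0], [0, 0, 0, 0], [0, 0, 0, 0]]

```text
t: 17.4
tcp_pos: [0.5813, 0.1075, 0.1513]
orientation: [0.001, -0.093, 0.996, 0.0]
contact_force: [-6.0, -0.3, 21.2]
grip_width: 0.0334
finger_force: 54.0
```

shift_gripper:
  plan:
    - [[0, 0, -0.001, 0], [0, 0, 0, 0]]

```text
t: 17.6
tcp_pos: [0.5812, 0.1074, 0.1514]
orientation: [0.001, -0.093, 0.996, 0.0]
contact_force: [-0.7, 0.3, 7.9]
grip_width: 0.0331
finger_force: 52.4
```

shift_gripper:
  plan:
    - [[0, 0, 0, 0], [0, 0, 0, 0], [0, 0, 0, 0]]
  aperture: 0.058

```text
t: 17.9
tcp_pos: [0.5806, 0.1073, 0.1506]
orientation: [-0.0, -0.093, 0.996, -0.0]
contact_force: [0.4, -0.2, 0.0]
grip_width: 0.0579
finger_force: 0.0
```

shift_gripper:
  plan:
    - [[0, 0, -0.02, 0], [0, 0, -0.03, 0], [0, 0, -0.04, 0], [0, 0, -0.04, 0], [0, 0, -0.04, 0]]

```text
t: 18.4
tcp_pos: [0.5804, 0.1072, 0.3224]
orientation: [-0.0, -0.093, 0.996, -0.0]
contact_force: [0.1, 0.7, -0.3]
grip_width: 0.0581
finger_force: 0.0
```

```bash
python3 - <<'E'
from h import *
from plant import env, camrig, readout, close_job
plan(.622,-.110,.24,1.756,readout.state())
E
```

```text
shift tool [-0.0008 -0.2211  0.0824] turn 0.0008 tilt [-0. -0.]
```

shift_gripper:
  plan:
    - [[0, -0.043, 0, 0], [0, -0.043, 0, 0], [0, -0.043, 0, 0], [0, -0.043, 0, 0], [0, 0, 0, 0]]
  aperture: 0.05

```text
t: 18.9
tcp_pos: [0.6124, -0.0685, 0.3209]
orientation: [-0.0, -0.089, 0.996, -0.001]
contact_force: [-0.2, -0.3, -0.8]
grip_width: 0.0498
finger_force: 0.0
```

```bash
python3 snap.py w7
```

shift_gripper:
  plan:
    - [[0, -0.048, 0, 0], [0, 0, 0.025, 0], [0, 0, 0.03, 0], [0, 0, 0, 0], [0, 0, 0, 0]]

```text
t: 19.45
tcp_pos: [0.6215, -0.1081, 0.2662]
orientation: [-0.0, -0.093, 0.996, 0.0]
contact_force: [0.6, -0.3, 0.0]
grip_width: 0.0501
finger_force: 0.0
```

```bash
python3 snap.py w8; python3 - <<'E'
from h import *
from plant import env, camrig, readout, close_job
obs=[]
for k in(7,8):
    c=np.load(f"w{k}.npy",allow_pickle=True).item();i=cv2.imread(f"pics/w{k}.png").astype(int)
    m=((i[...,2]>150)&(i[...,1]<70)&(i[...,0]<80)).astype(np.uint8)
    n,l,s,ce=cv2.connectedComponentsWithStats(m)
    for j in range(1,n):
        if s[j,4]>60: print(k,s[j],ce[j],onz(ce[j],c,.072))
a=crop(cv2.imread("pics/w7.png"),150,90,530,230,2);b=crop(cv2.imread("pics/w8.png"),150,90,530,250,2)
cv2.imwrite("pics/w78v.png",np.vstack([a,b]));plan(.624,-.109,.054,1.756,readout.state())
E
```

```text
8 [267 177  23  25 382] [278.93193717 189.67539267] [ 0.62381495 -0.10859243  0.072     ]
shift tool [-0.0017 -0.0011  0.2131] turn 0.0018 tilt [0.001 0.   ]
```

View pics/w78v.png

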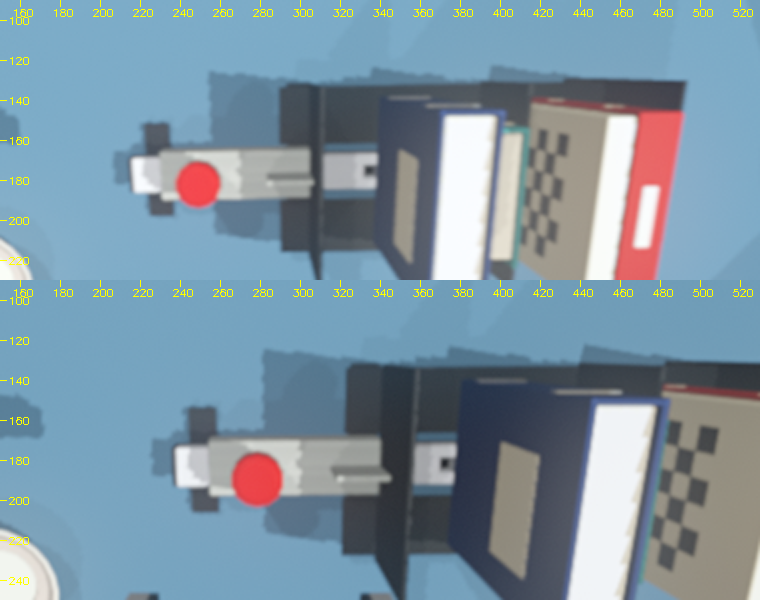

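shift_gripper:
  plan:
    - [[-0.002, -0.0007, 0.03, 0], [0, 0, 0.04, 0], [0, 0, 0.04, 0], [0, 0, 0.04, 0], [0, 0, 0.02, 0]]

```text
t: 20.0
tcp_pos: [0.6233, -0.1084, 0.0943]
orientation: [-0.001, -0.093, 0.996, 0.0]
contact_force: [0.3, -0.3, 0.6]
grip_width: 0.0504
finger_force: 0.0
```

shift_gripper:
  plan:
    - [[0, 0, 0, 0], [0, 0, 0, 0]]

```text
t: 20.2
tcp_pos: [0.6246, -0.1091, 0.0976]
orientation: [0.001, -0.093, 0.996, -0.0]
contact_force: [-0.1, -0.8, 0.6]
grip_width: 0.0495
finger_force: 0.0
```

```bash
python3 - <<'E'
from h import *
from plant import env, camrig, readout, close_job
plan(.6238,-.1086,.054,1.756,readout.state())
E
```

```text
shift tool [0.0008 0.0007 0.0436] turn 0.0013 tilt [ 0.002 -0.   ]
```

shift_gripper:
  plan:
    - [[0.0008, 0.0007, 0.02, 0], [0, 0, 0.015, 0], [0, 0, 0.007, 0], [0, 0, 0, 0], [0, 0, 0, 0]]

```text
t: 20.7
tcp_pos: [0.623, -0.1088, 0.0545]
orientation: [0.0, -0.093, 0.996, -0.0]
contact_force: [1.2, 0.7, -0.2]
grip_width: 0.0501
finger_force: 0.0
```

shift_gripper:
  plan:
    - [[0, 0, 0, 0], [0, 0, 0, 0], [0, 0, 0, 0], [0, 0, 0, 0], [0, 0, 0, 0]]
  aperture: 0.01
  force: 60

```text
t: 21.2
tcp_pos: [0.6231, -0.1088, 0.0548]
orientation: [0.001, -0.093, 0.996, -0.0]
contact_force: [-1.2, 0.2, 7.1]
grip_width: 0.0278
finger_force: 58.6
```

shift_gripper:
  plan:
    - [[0, 0, -0.004, 0], [0, 0, -0.004, 0], [0, 0, -0.004, 0], [0, 0, 0, 0], [0, 0, 0, 0]]

```text
t: 21.7
tcp_pos: [0.6228, -0.1086, 0.0659]
orientation: [0.0, -0.093, 0.996, -0.0]
contact_force: [5.8, -2.0, -8.2]
grip_width: 0.0278
finger_force: 59.6
```

```bash
python3 - <<'E'
from h import *
from plant import env, camrig, readout, close_job
s=readout.state();d=.040*np.array([-np.sin(.185),np.cos(.185)])
plan(s["tcp_pos"][0]+d[0],s["tcp_pos"][1]+d[1],s["tcp_pos"][2],1.756,s)
E
```

```text
shift tool [-0.0001  0.04   -0.    ] turn 0.0011 tilt [ 0. -0.]
```

shift_gripper:
  plan:
    - [[0, 0.008, 0, 0], [0, 0.008, 0, 0], [0, 0.008, 0, 0], [0, 0.008, 0, 0], [0, 0.006, 0, 0]]

```text
t: 22.2
tcp_pos: [0.6153, -0.0708, 0.0657]
orientation: [-0.0, -0.093, 0.996, -0.0]
contact_force: [2.9, -2.5, -9.3]
grip_width: 0.028
finger_force: 59.7
```

shift_gripper:
  plan:
    - [[0, 0.002, 0, 0], [0, 0, 0, 0], [0, 0, 0, 0]]

```text
t: 22.5
tcp_pos: [0.6149, -0.0688, 0.0657]
orientation: [-0.0, -0.093, 0.996, 0.0]
contact_force: [2.5, 3.8, -8.6]
grip_width: 0.0278
finger_force: 59.8
```

shift_gripper:
  plan:
    - [[0, 0, 0.003, 0], [0, 0, 0.002, 0], [0, 0, 0.001, 0], [0, 0, 0, 0], [0, 0, 0, 0]]

```text
t: 23.0
tcp_pos: [0.6151, -0.0694, 0.0598]
orientation: [-0.0, -0.093, 0.996, 0.0]
contact_force: [1.2, 2.8, -7.5]
grip_width: 0.0276
finger_force: 60.0
```

shift_gripper:
  plan:
    - [[0, 0, 0.002, 0], [0, 0, 0.002, 0], [0, 0, 0.001, 0], [0, 0, 0, 0], [0, 0, 0, 0]]

```text
t: 23.5
tcp_pos: [0.6152, -0.0695, 0.055]
orientation: [-0.0, -0.093, 0.996, -0.0]
contact_force: [-0.6, 1.9, -3.6]
grip_width: 0.0278
finger_force: 60.4
```

shift_gripper:
  plan:
    - [[0, 0, 0.001, 0], [0, 0, 0, 0], [0, 0, 0, 0], [0, 0, 0, 0], [0, 0, 0, 0]]

```text
t: 24.0
tcp_pos: [0.6155, -0.0697, 0.0548]
orientation: [0.0, -0.093, 0.996, -0.0]
contact_force: [-5.3, 0.6, 11.4]
grip_width: 0.0277
finger_force: 61.7
```

```bash
python3 - <<'E'
from h import *
from plant import env, camrig, readout, close_job
a=crop(camrig.snapshot("scene"),225,130,375,280,3.4);b=crop(camrig.snapshot("side"),210,130,350,280,2.7)
H=np.zeros((510,800,3),np.uint8);H[:,:400]=a[:,:400];H[:405,405:783]=b;cv2.imwrite("pics/f.png",H)
E
```

```text
(no output)
```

View pics/f.png

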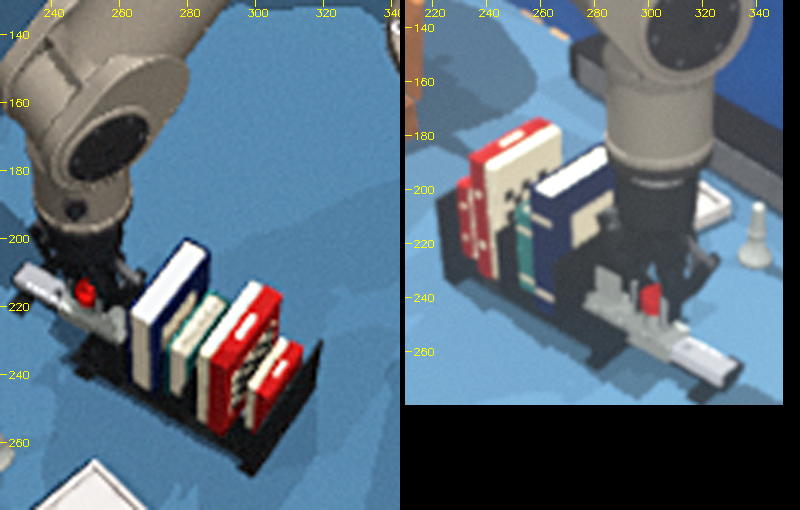

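The final pictures show all four items upright in the right bays. The end plate is against the row, and the pin is seated with 11 N of downward push on the knob.

```bash
python3 -c "
from plant import env, camrig, readout, close_job
print(close_job())"
```

```text
the job is handed in; nothing more can be done
None
```

I handed the job in at about 24 s. The blue book stands with the small book and the red game with the cards. The end plate has moved in about 40 mm to the next hole, and the gripper is still holding the knob with the pin home. No verdict was printed when I handed it in.

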